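# Drape the flag over the stand's arm and raise it to the second stop for the shot

### The arm

A 7-joint arm with a two-finger parallel gripper is mounted at the origin on the work surface. World frame = base frame: x ahead of the robot, y to its left, z up, the work surface at z = 0. Lengths are in m, angles in rad, forces in N, time in s.
With the tool pointing down it reaches from about 0.425 to 0.875 m from the base axis. Payload 4.7 kg.
Tool frame: the origin (TCP) lies midway between the tips of the shut fingers; the grasp point (between the pads) lies 19 mm behind it; y points along the fingers, z is the direction in which the jaws open and shut, and the axes are right-handed (so a half turn about y gives the same grasp; the last joint's range is limited). The gripper opens to 87 mm and grips with 3 to 60 N. Pads are 19 mm wide; open, the fingers measure 117 mm over their backs; the gripper's body (75 mm by 190 mm) begins 51 mm behind the grasp point.
Start: joints at [1.119, 0.321, -0.07, 1.45, 0.023, 1.371, -0.057], TCP at [0.292, -0.581, 0.223] pointing down, gripper open.
Joint ranges: [-2.86, 2.86], [-0.3, 2.09], [-1.38, 1.24], [0.06, 2.45], [-1.56, 4.7], [0.09, 2.05], [-2.69, 2.69]. Speed limits (rad/s): [2.57, 2.57, 3.14, 3.14, 3.14, 3.14, 3.14].

### API

Orientations are given as a rotation vector (axis times angle).
In Python, from bench import ctrl gives the robot as it stands.
- The arm moves only by the tool play_rows, never from a script. Its arguments are lists of equal length, an entry for each row: "translation": the shift along the tool's x, y, z in mm, a list of three; "turn": the turn, a rotation vector about the tool's x, y, z in rad, a list of three; "fingers": the opening, from -1 (shut) to 1 (fully open), so that 0 is half open. In form: {"translation": [[dx, dy, dz], ...], "turn": [[wx, wy, wz], ...], "fingers": [fingers, ...]}. A call has exactly 10 rows; each row shifts and turns the commanded pose from where the row before left it, along the tool's axes as they then stand; what a row does not reach is not made up. A row lasts 1/12 s, in which the tool goes at most 41.7 mm and 7.16 degrees, less where a joint would pass 70% of its speed; a pose out of reach is approached as far as the arm can. A call with a gripper value outside its range is refused whole. The fingers move at their own pace and stop on an object; "grip_force" is the grip in N (left out, the last holds). Time passes only in rows, so rows that do not move let the fingers close, or fill a call up. It gives the time, the measured TCP pose, the force and the opening at its end, in the units of the state.
- ctrl.get_state(): the state, without advancing time (a new reading comes with each control period).
- ctrl.get_image(name): name is "side" or "top"; returns the picture (420x560x3 uint8, blue, green, red); there is no depth.
- ctrl.camera_info(name): a dict with "camera_matrix" (3x3 intrinsics, pixels), "k1" (the pictures are not rectified: a ray, as slopes to the right and down, at radius r is drawn at 1 + k1 r^2 times it, then the intrinsics apply), "R" (3x3) and "t" (3): a world point X has camera coordinates R X + t. Camera axes: x right, y down, z forward; pixel columns grow to the right and rows downward; lengths in m; the calibration is good to about 2 mm. A picture is of the moment at which its call begins. camera_info takes no time and is no camera call.
- ctrl.close_job(): hands the job in, once; it reports no verdict.
The state is a dict: "time": time; "joint_positions": joint angles; "qd": joint speeds; "joint_torque": joint torques, N m; "position": TCP position; "tool_rot": TCP orientation; "ft_force": force on the tool from outside, world axes, zero at the start; "torque": the same for the moment, N m; "grip_width": opening from 0.0 (shut) to 1.0 (fully open).
Only numpy, scipy, OpenCV 4.12 (cv2) and the standard library are available. Lean on these libraries where they do the work, as an engineer would, in place of code of your own. Each camera call takes 0.05 s, during which the arm holds its last target.

### The job

Glare from a lamp is spoiling the shot, so flag it off: pick up the folded black flag, drape it saddle-wise over the horizontal arm of the little flag stand while the stand is still down, and let go of it. Then take the stand's upright grip, squeeze its release button in and pull the column up past the first stop to the second, which is as far as it goes. Finish while still holding it up there with the button squeezed in and the flag hanging on the arm, so it can come down again straight after the exposure, and leave the other things on the table where they are.

Things in the scene. Friction and masses are not known exactly. Their poses are not given: they have to be found in the camera images.
- flag_center (a point): The flag: stiff black plastic sheet (3 mm, about 110 g) folded to a saddle, standing like a small tent. 100 mm long along its x (the fold), 104 mm tall. Fold 30 mm wide outside (y), 24 inside, with upright sides for the top 36 mm: grip these across y. Below, the leaves flare to 69 mm at the bottom. Point half-way up, mid-plane; top of fold 52 mm above it, fold's underside 49 above. z up.
- flag_stand: The flag stand, fixed to the table: round steel foot (radius 68 mm, 15 mm high) and upright black outer tube (radius 14 mm, collar 18.5 mm) up to 145 mm, three index holes on its +y side. Origin: middle of the foot's underside, on the tube's axis; x points along the horizontal arm, z up. The sliding column (head, arm and grip) rises out of the tube.
- column (a joint): Height of the telescopic column, m: 0 = down (its start), 0.040 = first stop, 0.080 = second stop and end of travel. With the release button out a sprung pin locks it at each stop, up and down; between stops the pin rubs in the tube and snaps in at the next hole. With the button in, the column (0.4 kg plus flag, friction about 1.5 N) slides freely and sinks unless held up.
- release (a joint): Travel of the release button into the grip, m: 0 = out, 0.0045 = fully in. The pin is clear of its hole from about 0.003 on. Its spring takes about 6 N to start and 9 N fully in.
- grip_center (a point): Point in the stand's upright grip on the tube's axis, level with its button, 207 mm above the table when down; moves with the column. Dark rubber block 26 (x) x 28 (y) x 54 mm tall, from 32 mm below this point to its cap, 25 above. The release button, an aluminium plate 18 x 36 mm tall on its +y face, stands 5 mm proud (33 mm across y; 28.5 squeezed); gripping across y pushes it in. x along the arm, z up.
- crossarm_mid (a point): Middle of the horizontal steel arm, on its axis, 105 mm along +x from the tube's axis, 160 mm above the table when down (47 mm below grip_center); moves with the column. Round bar, diameter 12 mm, along x; free from 74 mm before this point to 81 mm beyond it, where a 20 mm ball ends it. The head that carries it is a 36 x 34 x 28 mm block on the tube's axis.
- bar_left: Bystander: blue steel bar 240 x 16 x 16 mm lying along its x on the artwork's edge; origin middle of underside.
- bar_right: Bystander: a second such bar; origin middle of underside.
- tape: Bystander: roll of tape lying flat, outer radius 42 mm, 24 mm high; origin middle of underside.
- lens: Bystander: black camera lens standing upright, radius 34 mm, 73 mm high; origin middle of underside.
- glue_jar: Bystander: jar with white cap, radius 26 mm, 62 mm high; origin middle of underside.
- brush: Bystander: small brush lying along its x; origin on its underside.
- remote: Bystander: grey camera remote 90 x 34 x 16 mm; origin middle of underside.
Not all that is in view belongs to the job. Leave any yellow look-alike of the part that bears flag_center alone.

How it is judged:
On the way, in this order (a step that is already met when the one before it is completed fails the run):
1. the flag hangs over the arm, let go of, while the column is still down (contact force between flag and flag_stand above 0.3 N and x of flag_center in the frame of crossarm_mid between -0.06 and 0.06 m and y of flag_center in the frame of crossarm_mid between -0.02 and 0.02 m and z of flag_center in the frame of crossarm_mid between -0.055 and -0.03 m and angle between the x axis of flag_center and the x axis of crossarm_mid, either way round below 0.3 rad and angle between flag_center's own z axis and vertical below 0.4 rad and contact force between flag and the fingers below 0.2 N and value of joint column below 0.008 m), for 0.2 s.
2. with the flag on the arm, the button is squeezed in and the column is up at its second stop (contact force between flag and flag_stand above 0.3 N and x of flag_center in the frame of crossarm_mid between -0.06 and 0.06 m and y of flag_center in the frame of crossarm_mid between -0.02 and 0.02 m and z of flag_center in the frame of crossarm_mid between -0.055 and -0.03 m and angle between the x axis of flag_center and the x axis of crossarm_mid, either way round below 0.3 rad and angle between flag_center's own z axis and vertical below 0.4 rad and contact force between flag and the fingers below 0.2 N and value of joint column above 0.075 m and value of joint release above 0.003 m), for 0.2 s.
At the end, for the whole second after the job is handed in: Column above 75 mm (second stop 80), held there by the fingers (over 4 N), button at least 3 mm in; flag hanging on the arm untouched, within 60 mm along and 20 mm across of its middle, 0.3 rad of its line, 0.4 rad of upright; bystanders within 30 mm of their starts (all of step 2 and contact force between the fingers and flag_stand above 4 N and distance of each of bar_left, bar_right, tape, lens, glue_jar, brush, remote from where it was at the start of the episode below 0.03 m); the arm keeps its last pose, push and grip.
It fails at once if a bystander is pushed or knocked more than 30 mm from its place (distance of any of bar_left, bar_right, tape, lens, glue_jar, brush, remote from where it was at the start of the episode above 0.03 m).
It also fails if it takes over 58 s, if anything falls off the work surface, if the arm or the gripper's body presses on something with over 40 N, if the wrist force passes 120 N, or if a joint passes its speed limit or range.

## Working session

There is one attempt and no reset: what is moved stays moved. The work goes in short steps, Python scripts to look and compute and a tool call to move; the robot and the scene stay as the last step left them, time stands still between calls to the robot, and variables do not carry over. Pictures are saved under pics/ and viewed, and the job is handed in when it is done.

Besides the shell and the picture viewer there is one more tool, called by a JSON object that holds its "op" and its "data". play_rows: Moves the arm, as the interface text tells. Its arguments: {"type":"object","properties":{"translation":{"type":"array"},"turn":{"type":"array"},"fingers":{"type":"array"},"grip_force":{"type":"number"}},"required":["translation","turn","fingers"]}

```bash
mkdir -p pics; ls; cat > h.py <<'E'
import numpy as np, cv2
from bench import ctrl
from scipy.spatial.transform import Rotation as Rot
E
python3 - <<'E'
from h import *
np.set_printoptions(precision=4,suppress=True)
s=ctrl.get_state(); print(s)
for n in('side','top'):
    cv2.imwrite(f'pics/{n}0.png',ctrl.get_image(n)); print(n,ctrl.camera_info(n))
print(Rot.from_rotvec(s['tool_rot']).as_matrix())
E
```

```text
pics
{'time': 0.0, 'joint_positions': array([ 1.1191,  0.3218, -0.0701,  1.4517,  0.0226,  1.3708, -0.0569]), 'qd': array([-0.0007,  0.0003,  0.0018,  0.0008, -0.0001, -0.0006, -0.0015]), 'joint_torque': array([ -0.0004, -49.1285,  -0.4044, -31.2534,  -0.064 ,   0.0437,
         0.0002]), 'position': array([ 0.2916, -0.5803,  0.2214]), 'tool_rot': array([-0.4661,  1.9643, -1.9605]), 'ft_force': array([0.0005, 0.0867, 0.4313]), 'torque': array([ 0.0188, -0.0075, -0.0354]), 'grip_width': 0.9993225594079499}
side {'camera_matrix': array([[420.1523,   0.    , 275.3107],
       [  0.    , 420.1523, 209.2964],
       [  0.    ,   0.    ,   1.    ]]), 'k1': -0.025549164456385394, 'R': array([[ 0.9995, -0.0306,  0.0117],
       [-0.0098, -0.6197, -0.7848],
       [ 0.0312,  0.7843, -0.6196]]), 't': array([-0.5951,  0.1165,  1.3316])}
top {'camera_matrix': array([[467.572 ,   0.    , 285.6734],
       [  0.    , 467.572 , 205.7953],
       [  0.    ,   0.    ,   1.    ]]), 'k1': -0.07178213168404934, 'R': array([[ 0.0034, -0.9999,  0.0111],
       [-0.9981, -0.0041, -0.0622],
       [ 0.0622, -0.0109, -0.998 ]]), 't': array([-0.0244,  0.6245,  1.394 ])}
[[-0.8935 -0.001   0.4492]
 [-0.4492  0.0017 -0.8935]
 [ 0.0001 -1.     -0.0019]]
```

View pics/side0.png

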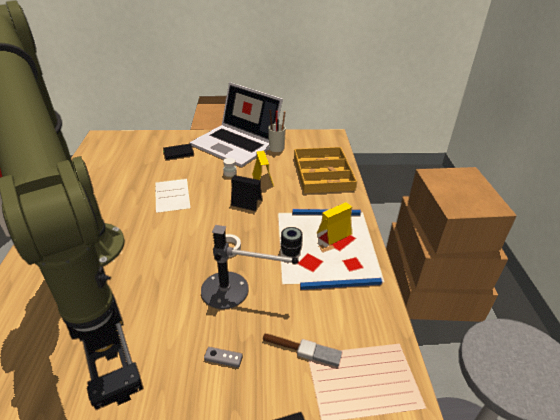

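View pics/top0.png

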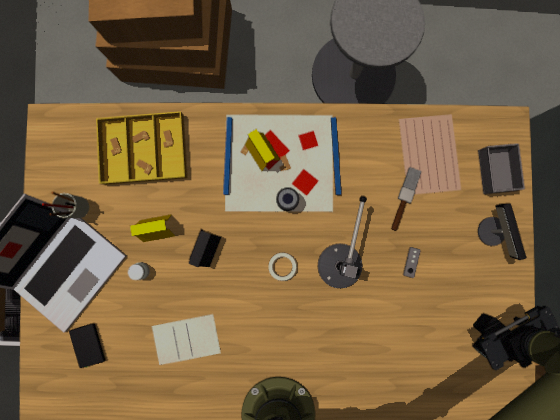

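The side view shows the black flag at about (246,192) and the stand's foot at (225,290), with its arm running to the ball at (296,260). In the top view the flag is at (205,249), the stand's head at about (352,265) and the ball at (362,200). I'll zoom in and measure.

```bash
cat >> h.py <<'E'
def ray(n,uv):
    c=ctrl.camera_info(n);K=c['camera_matrix'];k=c['k1']
    uv=np.atleast_2d(np.array(uv,float))
    xy=cv2.undistortPoints(uv[:,None],K,np.array([k,0,0,0,0.]))[:,0]
    # model: draw = ray*(1+k r^2), same as cv2
    d=np.c_[xy,np.ones(len(xy))]@c['R']
    o=-c['R'].T@c['t']
    return o,d/np.linalg.norm(d,axis=1)[:,None]
def onz(n,uv,z):
    o,d=ray(n,uv); return o+d*((z-o[2])/d[:,2])[:,None]
def proj(n,X):
    c=ctrl.camera_info(n)
    X=np.atleast_2d(np.array(X,float))
    return cv2.projectPoints(X,cv2.Rodrigues(c['R'])[0],c['t'],c['camera_matrix'],np.array([c['k1'],0,0,0,0.]))[0][:,0]
def tri(uvs,uvt):
    o1,d1=ray('side',uvs);o2,d2=ray('top',uvt);d1=d1[0];d2=d2[0]
    A=np.c_[d1,-d2];s=np.linalg.lstsq(A,o2-o1,rcond=None)[0]
    p,q=o1+s[0]*d1,o2+s[1]*d2
    return (p+q)/2,np.linalg.norm(p-q)
E
python3 - <<'E'
from h import *
t=cv2.imread('pics/top0.png');s=cv2.imread('pics/side0.png')
def crop(im,x,y,w,h,f):return cv2.resize(im[y:y+h,x:x+w],None,fx=f,fy=f,interpolation=cv2.INTER_CUBIC)
a=crop(t,180,220,60,60,6);b=crop(t,310,185,80,110,4)
cv2.imwrite('pics/c1.png',a);cv2.imwrite('pics/c2.png',crop(t,310,185,80,110,5))
cv2.imwrite('pics/c3.png',crop(s,220,165,60,60,8));cv2.imwrite('pics/c4.png',crop(s,190,215,120,100,6))
E
```

```text
(no output)
```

View pics/c1.png

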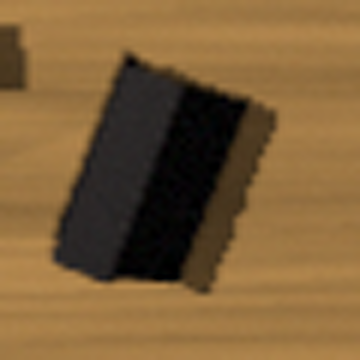

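View pics/c2.png

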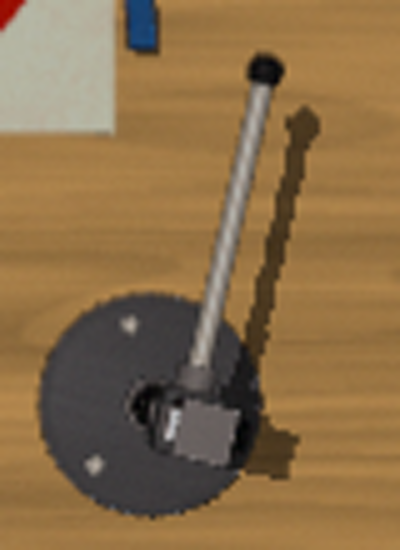

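View pics/c3.png

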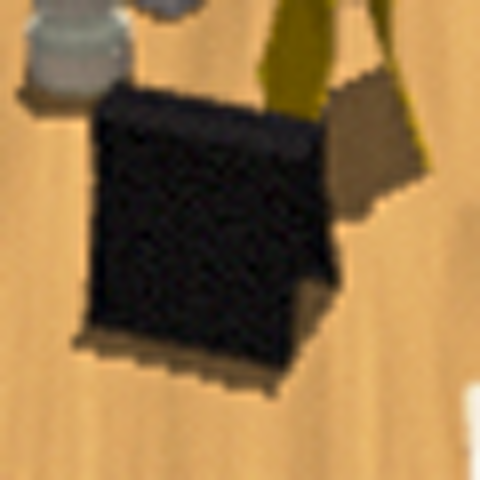

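View pics/c4.png

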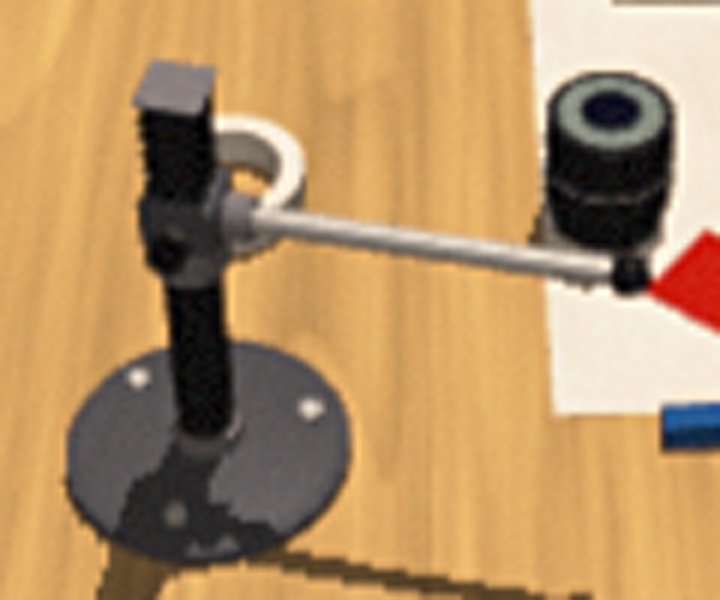

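```bash
python3 - <<'E'
from h import *
np.set_printoptions(precision=4,suppress=True)
t=cv2.imread('pics/top0.png');s=cv2.imread('pics/side0.png')
g=t.max(2).astype(int)
m=np.zeros_like(g,np.uint8);sub=g[222:275,185:230]
sp=t.astype(int);sat=sp.max(2)-sp.min(2)
m[222:275,185:230]=((sub>25)&(sub<75)&(sat[222:275,185:230]<18))*255
n,l,st,c=cv2.connectedComponentsWithStats(m);i=1+np.argmax(st[1:,4]);print(st[i])
cn=cv2.findContours((l==i).astype(np.uint8),0,1)[0][0]
r=cv2.minAreaRect(cn);print(r);P=onz('top',cv2.boxPoints(r),0.104);print(P)
print('flagc',P.mean(0),[np.linalg.norm(P[k]-P[k-1]) for k in range(4)])
M=cv2.moments((l==i).astype(np.uint8));uv=[M['m10']/M['m00'],M['m01']/M['m00']];print('mom',uv,onz('top',uv,0.104))
for k in range(2):
    e=P[k+1]-P[k];print('yaw',np.degrees(np.arctan2(e[1],e[0])))
# side: fold top corners crop 8x at (220,165)
f=lambda x,y,X,Y,k:[(x+.5)/k-.5+X,(y+.5)/k-.5+Y]
for q in [(95,105),(118,88),(328,125),(318,150)]: print('side',onz('side',f(*q,220,165,8),.104))
# stand
foot=f(151,404,310,185,5);ball=f(265,70,310,185,5)
cap=np.mean([f(*q,310,185,5) for q in[(181,402),(243,410),(233,466),(170,452)]],0)
print('foot',onz('top',foot,.015),'cap',onz('top',cap,.232),'ball',onz('top',ball,.16))
print('bar',onz('top',[f(262,88,310,185,5),f(202,358,310,185,5)],.16))
print('holes/foot side',onz('side',f(208,452,190,215,6),.015))
print('ball s',onz('side',f(629,272,190,215,6),.16),'cap s',onz('side',f(178,86,190,215,6),.232))
print('tri ball',tri(f(629,272,190,215,6),ball),'cap',tri(f(178,86,190,215,6),cap))
E
```

```text
[189 231  22  36 373]
((199.0026092529297, 248.3113555908203), (10.671868324279785, 35.207489013671875), 20.772254943847656)
[[0.4566 0.2551 0.104 ]
 [0.5497 0.2208 0.104 ]
 [0.5391 0.1923 0.104 ]
 [0.4461 0.2266 0.104 ]]
flagc [0.4979 0.2237 0.104 ] [np.float64(0.030290021498571934), np.float64(0.09924949161432609), np.float64(0.030381181164948354), np.float64(0.09917611529943053)]
mom [199.07774798927613, 248.2922252010724] [[0.4979 0.2235 0.104 ]]
yaw -20.185565210406033
yaw -110.37192794013728
side [[0.4487 0.2264 0.104 ]]
side [[0.458  0.2395 0.104 ]]
side [[0.5497 0.2096 0.104 ]]
side [[0.5454 0.1908 0.104 ]]
foot [[ 0.4452 -0.1861  0.015 ]] cap [[ 0.4447 -0.1872  0.232 ]] ball [[ 0.6364 -0.2309  0.16  ]]
bar [[ 0.6265 -0.2291  0.16  ]
 [ 0.4795 -0.1956  0.16  ]]
holes/foot side [[ 0.4457 -0.203   0.015 ]]
ball s [[ 0.6351 -0.2328  0.16  ]] cap s [[ 0.4464 -0.1921  0.232 ]]
tri ball (array([ 0.6359, -0.2311,  0.1584]), np.float64(0.0012605464063795441)) cap (array([ 0.4451, -0.1877,  0.2282]), np.float64(0.0013835305446440547))
```

{"op": "play_rows", "data": {"translation": [[0,-30,0],[0,-30,0],[0,-30,0],[0,-30,0],[-36,0,-20],[-36,0,-20],[-36,0,-20],[-36,0,-20],[-36,0,-20],[-36,0,-20]], "turn": [[0,0,0],[0,0,0],[0,0,0],[0,0,0],[0,-0.06,0],[0,0.06,0],[0,0,0],[0,0,0],[0,0,0],[0,0,0]], "fingers": [1,1,1,1,1,1,1,1,1,1]}}

```text
time: 0.93
position: [0.4295, -0.3733, 0.3422]
tool_rot: [-0.466, 1.963, -1.962]
ft_force: [0.8, -0.4, 0.4]
grip_width: 1.0
```

```bash
cat >> h.py <<'E'
FL=np.array([.498,.2235]);ST=np.array([.445,-.187]);AY=np.radians(-13);MID=ST+.105*np.array([np.cos(AY),np.sin(AY)])
def st():
    s=ctrl.get_state();R=Rot.from_rotvec(s['tool_rot']).as_matrix();z=R[:,2]
    print('t',round(s['time'],2),'p',s['position'].round(4),'zaz',np.degrees(np.arctan2(z[1],z[0])).round(2),'tilt',R[:,1].round(3),'F',s['ft_force'].round(1),'w',round(s['grip_width']*87,1),'q',s['joint_positions'].round(2))
    return s,R
def to(x,y,z):
    s,R=st();d=np.array([x,y,z])-s['position'];print('tool shift mm',(R.T@d*1000).round(1))
E
python3 - <<'E'
from h import *
print(MID,onz('top',[287,199],.073))
to(.55,-.2,.34);to(*FL,.30)
E
```

```text
[ 0.54730886 -0.21061986] [[ 0.64110181 -0.02523881  0.073     ]]
t 0.93 p [ 0.4295 -0.3733  0.3422] zaz -63.32 tilt [-0.  0. -1.] F [ 0.8 -0.4  0.4] w 87.0 q [ 0.87  0.13 -0.22  1.45  0.03  1.57 -0.46]
tool shift mm [-185.4    2.2 -100.7]
t 0.93 p [ 0.4295 -0.3733  0.3422] zaz -63.32 tilt [-0.  0. -1.] F [ 0.8 -0.4  0.4] w 87.0 q [ 0.87  0.13 -0.22  1.45  0.03  1.57 -0.46]
tool shift mm [-329.1   42.3 -502.5]
```

{"op": "play_rows", "data": {"translation": [[-37,0,-18],[-37,0,-18],[-37,0,-18],[-37,0,-18],[-37,0,-18],[0,0,0],[0,0,0],[0,0,0],[0,0,0],[0,0,0]], "turn": [[0,0,0],[0,0,0],[0,0,0],[0,0,0],[0,0,0],[0,-0.12,0],[0,-0.12,0],[0,-0.12,0],[0,-0.12,0],[0,-0.12,0]], "fingers": [1,1,1,1,1,1,1,1,1,1]}}

```text
time: 1.77
position: [0.5536, -0.2115, 0.3419]
tool_rot: [-0.931, 1.567, -1.566]
ft_force: [-1.0, 0.3, 0.4]
grip_width: 0.999
```

{"op": "play_rows", "data": {"translation": [[0,0,0],[0,0,0],[0,0,0],[0,0,0],[0,0,0],[0,0,0],[0,0,0],[0,0,0],[0,0,0],[0,0,0]], "turn": [[0,-0.12,0],[0,-0.12,0],[0,-0.12,0],[0,-0.12,0],[0,-0.12,0],[0,-0.12,0],[0,-0.12,0],[0,-0.12,0],[0,-0.12,0],[0,-0.12,0]], "fingers": [1,1,1,1,1,1,1,1,1,1]}}

```text
time: 2.6
position: [0.5535, -0.2117, 0.342]
tool_rot: [-1.462, 0.68, -0.678]
ft_force: [-0.2, 0.3, -0.3]
grip_width: 1.001
```

```bash
python3 - <<'E'
from h import *
to(*FL,.20)
E
```

```text
t 2.6 p [ 0.5535 -0.2117  0.342 ] zaz 40.16 tilt [-0.001  0.    -1.   ] F [-0.2  0.3 -0.3] w 87.1 q [ 0.77  0.21 -0.53  1.38  0.1   1.58  0.94]
tool shift mm [-368.3  142.2  238.3]
```

{"op": "play_rows", "data": {"translation": [[0,0,0],[0,0,0],[0,0,0],[0,0,0],[-17,0,32.5],[-17,0,32.5],[-17,0,32.5],[-17,0,32.5],[-17,0,32.5],[-17,0,32.5]], "turn": [[0,-0.12,0],[0,-0.12,0],[0,-0.12,0],[0,-0.12,0],[0,-0.037,0],[0,0,0],[0,0,0],[0,0,0],[0,0,0],[0,0,0]], "fingers": [1,1,1,1,1,1,1,1,1,1]}}

```text
time: 3.43
position: [0.5274, 0.0085, 0.3422]
tool_rot: [-1.553, 0.282, -0.281]
ft_force: [0.4, 1.1, 0.2]
grip_width: 0.997
```

{"op": "play_rows", "data": {"translation": [[-17,0,32.5],[-17,0,32.5],[-17,0,32.5],[-17,0,32.5],[-17,0,32.5],[-17,0,32.5],[0,30,0],[0,30,0],[0,30,0],[0,30,0]], "turn": [[0,0,0],[0,0,0],[0,0,0],[0,0,0],[0,0,0],[0,0,0],[0,0,0],[0,0,0],[0,0,0],[0,0,0]], "fingers": [1,1,1,1,1,1,1,1,1,1]}}

```text
time: 4.27
position: [0.5007, 0.2253, 0.2209]
tool_rot: [-1.553, 0.281, -0.281]
ft_force: [0.8, 0.2, 0.2]
grip_width: 1.002
```

```bash
python3 - <<'E'
from h import *
to(*FL,.066)
a=ctrl.get_image('side');b=ctrl.get_image('top')
cv2.imwrite('pics/s1.png',cv2.resize(a[90:300,100:380],None,fx=2.8,fy=2.8));cv2.imwrite('pics/t1.png',b)
E
```

```text
t 4.27 p [0.5007 0.2253 0.2209] zaz 69.48 tilt [ 0.    -0.001 -1.   ] F [0.8 0.2 0.2] w 87.2 q [ 0.34  0.2  -0.91  1.68  0.16  1.34  0.62]
tool shift mm [ -1.9 154.9  -2.6]
```

View pics/s1.png

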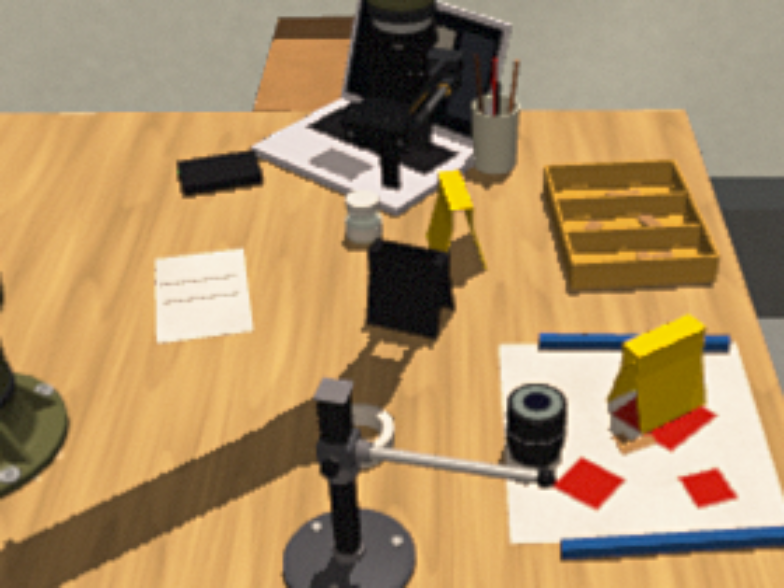

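View pics/t1.png

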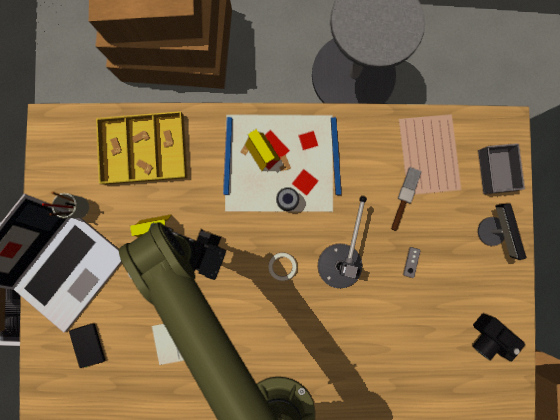

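Side view: the gripper hangs above and behind the flag, whose fold is at about (410,250) in the crop. Top view: the gripper at (205,250) is over the flag. I'll go down and grip.

{"op": "play_rows", "data": {"translation": [[-2,20,-2.6],[0,20,0],[0,20,0],[0,20,0],[0,20,0],[0,20,0],[0,20,0],[0,13,0],[0,0,0],[0,0,0]], "turn": [[0,-0.006,0],[0,0,0],[0,0,0],[0,0,0],[0,0,0],[0,0,0],[0,0,0],[0,0,0],[0,0,0],[0,0,0]], "fingers": [1,1,1,1,1,1,1,1,1,0.6], "grip_force": 15}}

```text
time: 5.2
position: [0.4988, 0.2237, 0.0703]
tool_rot: [-1.553, 0.277, -0.277]
ft_force: [0.2, 0.1, 0.3]
grip_width: 0.975
```

{"op": "play_rows", "data": {"translation": [[0,0,0],[0,0,0],[0,0,0],[0,0,0],[0,0,0],[0,0,0],[0,0,0],[0,0,0],[0,0,0],[0,0,0]], "turn": [[0,0,0],[0,0,0],[0,0,0],[0,0,0],[0,0,0],[0,0,0],[0,0,0],[0,0,0],[0,0,0],[0,0,0]], "fingers": [0.4,0.2,0,-0.2,-0.4,-0.6,-0.8,-1,-1,-1]}}

```text
time: 6.03
position: [0.4983, 0.2235, 0.0695]
tool_rot: [-1.553, 0.277, -0.277]
ft_force: [-0.1, -0.5, -0.3]
grip_width: 0.347
```

```bash
python3 - <<'E'
from h import *
to(*FL,.068)
E
```

```text
t 6.03 p [0.4983 0.2235 0.0695] zaz 69.79 tilt [ 0.  0. -1.] F [-0.1 -0.5 -0.3] w 30.2 q [ 0.27  0.35 -0.86  1.86  0.3   1.07  0.51]
tool shift mm [-0.3  1.5 -0.1]
```

{"op": "play_rows", "data": {"translation": [[0,-5,0],[0,-15,0],[0,-25,0],[0,-25,0],[0,-25,0],[0,-25,0],[0,-25,0],[0,-25,0],[0,-25,0],[0,-25,0]], "turn": [[0,0,0],[0,0,0],[0,0,0],[0,0,0],[0,0,0],[0,0,0],[0,0,0],[0,0,0],[0,0,0],[0,0,0]], "fingers": [-1,-1,-1,-1,-1,-1,-1,-1,-1,-1]}}

```text
time: 6.87
position: [0.4978, 0.2235, 0.2909]
tool_rot: [-1.554, 0.276, -0.277]
ft_force: [0.1, 0.2, -2.0]
grip_width: 0.343
```

```bash
python3 - <<'E'
from h import *
to(*MID,.29)
print(np.radians(77-st()[0]['time']*0))
a=ctrl.get_image('side')
cv2.imwrite('pics/s2.png',cv2.resize(a[60:270,100:380],None,fx=2.8,fy=2.8))
E
```

```text
t 6.87 p [0.4978 0.2235 0.2909] zaz 69.81 tilt [-0. -0. -1.] F [ 0.1  0.2 -2. ] w 29.8 q [ 0.36  0.15 -0.92  1.58  0.12  1.47  0.66]
tool shift mm [ 196.3    1.1 -390.3]
t 6.87 p [0.4978 0.2235 0.2909] zaz 69.81 tilt [-0. -0. -1.] F [ 0.1  0.2 -2. ] w 29.8 q [ 0.36  0.15 -0.92  1.58  0.12  1.47  0.66]
1.3439035240356338
```

View pics/s2.png

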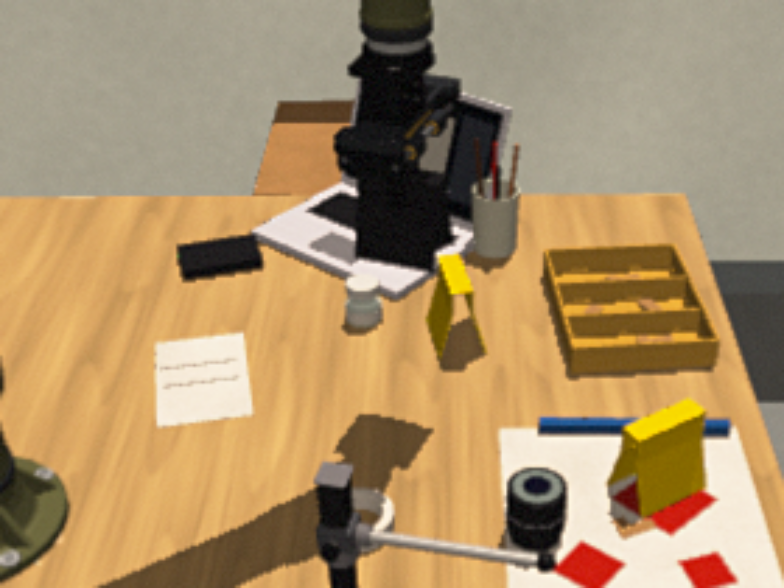

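The flag is held, lifted clear at crop (405,225). Now to carry it across.

{"op": "play_rows", "data": {"translation": [[5,0,-10],[11,0,-22],[11,0,-22],[11,0,-22],[11,0,-22],[11,0,-22],[11,0,-22],[11,0,-22],[11,0,-22],[11,0,-22]], "turn": [[0,0,0],[0,0,0],[0,0,0],[0,0,0],[0,0,0],[0,0,0],[0,0,0],[0,0,0],[0,0,0],[0,0,0]], "fingers": [-1,-1,-1,-1,-1,-1,-1,-1,-1,-1]}}

```text
time: 7.75
position: [0.5237, -0.0087, 0.2895]
tool_rot: [-1.553, 0.277, -0.276]
ft_force: [1.0, -0.0, -0.7]
grip_width: 0.345
```

{"op": "play_rows", "data": {"translation": [[11,0,-22],[11,0,-22],[11,0,-22],[11,0,-22],[11,0,-22],[11,0,-22],[11,0,-22],[8,0,-16],[6,0,-10],[0,0,0]], "turn": [[0,-0.025,0],[0,-0.025,0],[0,-0.025,0],[0,-0.025,0],[0,-0.025,0],[0,0,0],[0,0,0],[0,0,0],[0,0,0],[0,0,0]], "fingers": [-1,-1,-1,-1,-1,-1,-1,-1,-1,-1]}}

```text
time: 8.58
position: [0.5628, -0.2081, 0.2887]
tool_rot: [-1.563, 0.182, -0.181]
ft_force: [-0.5, -0.6, -2.2]
grip_width: 0.343
```

```bash
python3 - <<'E'
from h import *
to(*MID,.29)
a=ctrl.get_image('side');b=ctrl.get_image('top')
cv2.imwrite('pics/s3.png',cv2.resize(a[150:310,160:360],None,fx=3.5,fy=3.5));cv2.imwrite('pics/t3.png',b[140:300,270:430].repeat(3,0).repeat(3,1))
E
```

```text
t 8.58 p [ 0.5628 -0.2081  0.2887] zaz 76.74 tilt [-0.001  0.    -1.   ] F [-0.5 -0.6 -2.2] w 29.9 q [ 0.81  0.24 -0.6   1.46  0.14  1.48  1.55]
tool shift mm [-14.5  -1.2  -6. ]
```

View pics/s3.png

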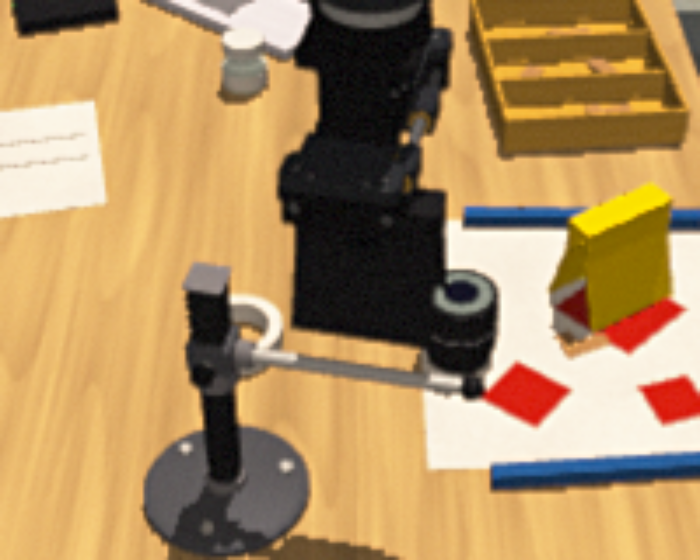

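View pics/t3.png

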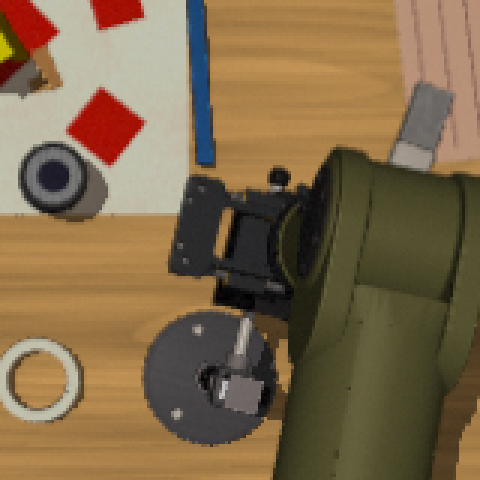

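The flag sits above the arm (side crop (370,270), bar at (370,370)). I'll centre it and lower it partway.

{"op": "play_rows", "data": {"translation": [[-7,0,-3],[-7.5,0,-3],[0,0,0],[0,15,0],[0,20,0],[0,20,0],[0,20,0],[0,20,0],[0,20,0],[0,14,0]], "turn": [[0,-0.0045,0],[0,0,0],[0,0,0],[0,0,0],[0,0,0],[0,0,0],[0,0,0],[0,0,0],[0,0,0],[0,0,0]], "fingers": [-1,-1,-1,-1,-1,-1,-1,-1,-1,-1]}}

```text
time: 9.52
position: [0.5464, -0.2073, 0.159]
tool_rot: [-1.564, 0.176, -0.174]
ft_force: [-0.3, -0.4, -1.7]
grip_width: 0.341
```

```bash
python3 - <<'E'
from h import *
to(*MID,.136)
a=ctrl.get_image('side')
cv2.imwrite('pics/s4.png',cv2.resize(a[150:310,160:360],None,fx=3.5,fy=3.5))
E
```

```text
t 9.52 p [ 0.5464 -0.2073  0.159 ] zaz 77.23 tilt [-0.001  0.    -1.   ] F [-0.3 -0.4 -1.7] w 29.7 q [ 0.82  0.27 -0.59  1.68  0.16  1.23  1.54]
tool shift mm [ 1.7 23.  -3.1]
```

View pics/s4.png

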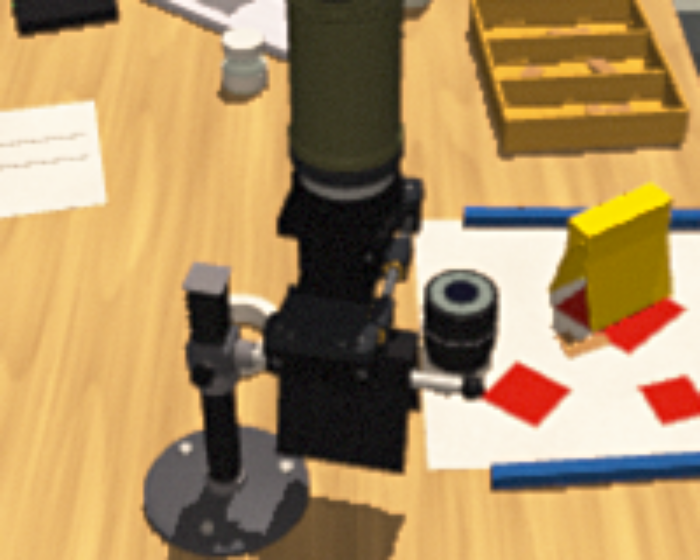

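The flag straddles the arm: the bar disappears behind the near leaf at about (280,360) and comes out again at (415,380). Lowering it the rest of the way.

{"op": "play_rows", "data": {"translation": [[1.5,4,-3],[0,4,0],[0,4,0],[0,4,0],[0,3,0],[0,2,0],[0,1.5,0],[0,0,0],[0,0,0],[0,0,0]], "turn": [[0,0,0],[0,0,0],[0,0,0],[0,0,0],[0,0,0],[0,0,0],[0,0,0],[0,0,0],[0,0,0],[0,0,0]], "fingers": [-1,-1,-1,-1,-1,-1,-1,-1,-1,-1]}}

```text
time: 10.4
position: [0.5485, -0.2112, 0.1383]
tool_rot: [-1.564, 0.175, -0.176]
ft_force: [0.8, 0.5, -0.5]
grip_width: 0.341
```

```bash
python3 - <<'E'
from h import *
to(*MID,.1345)
E
```

```text
t 10.4 p [ 0.5485 -0.2112  0.1383] zaz 77.21 tilt [ 0. -0. -1.] F [ 0.8  0.5 -0.5] w 29.7 q [ 0.82  0.3  -0.59  1.7   0.18  1.2   1.54]
tool shift mm [-1.2  3.8  0.3]
```

{"op": "play_rows", "data": {"translation": [[0,1,0],[0,1,0],[0,1,0],[0,0.5,0],[0,0,0],[0,0,0],[0,0,0],[0,0,0],[0,0,0],[0,0,0]], "turn": [[0,0,0],[0,0,0],[0,0,0],[0,0,0],[0,0,0],[0,0,0],[0,0,0],[0,0,0],[0,0,0],[0,0,0]], "fingers": [-1,-1,-1,-1,-1,-1,-1,-1,-1,-1]}}

```text
time: 11.23
position: [0.5483, -0.2112, 0.1345]
tool_rot: [-1.564, 0.175, -0.175]
ft_force: [-0.9, 0.7, -0.6]
grip_width: 0.345
```

```bash
python3 - <<'E'
from h import *
to(*MID,.1345)
E
```

```text
t 11.23 p [ 0.5483 -0.2112  0.1345] zaz 77.21 tilt [-0. -0. -1.] F [-0.9  0.7 -0.6] w 30.0 q [ 0.82  0.3  -0.59  1.71  0.18  1.19  1.53]
tool shift mm [-1.1  0.   0.3]
```

{"op": "play_rows", "data": {"translation": [[0,0,0],[0,0,0],[0,0,0],[0,0,0],[0,0,0],[0,0,0],[0,0,0],[0,0,0],[0,0,0],[0,0,0]], "turn": [[0,0,0],[0,0,0],[0,0,0],[0,0,0],[0,0,0],[0,0,0],[0,0,0],[0,0,0],[0,0,0],[0,0,0]], "fingers": [-0.3,-0.25,-0.2,-0.1,0,0.1,0.2,0.3,0.4,0.5]}}

```text
time: 12.07
position: [0.5483, -0.2112, 0.1346]
tool_rot: [-1.564, 0.175, -0.175]
ft_force: [0.1, 0.1, 0.3]
grip_width: 0.704
```

```bash
python3 - <<'E'
from h import *
st()
a=ctrl.get_image('side')
cv2.imwrite('pics/s5.png',cv2.resize(a[150:310,160:360],None,fx=3.5,fy=3.5))
E
```

```text
t 12.07 p [ 0.5483 -0.2112  0.1346] zaz 77.2 tilt [ 0. -0. -1.] F [0.1 0.1 0.3] w 61.2 q [ 0.82  0.3  -0.59  1.71  0.18  1.19  1.53]
```

View pics/s5.png

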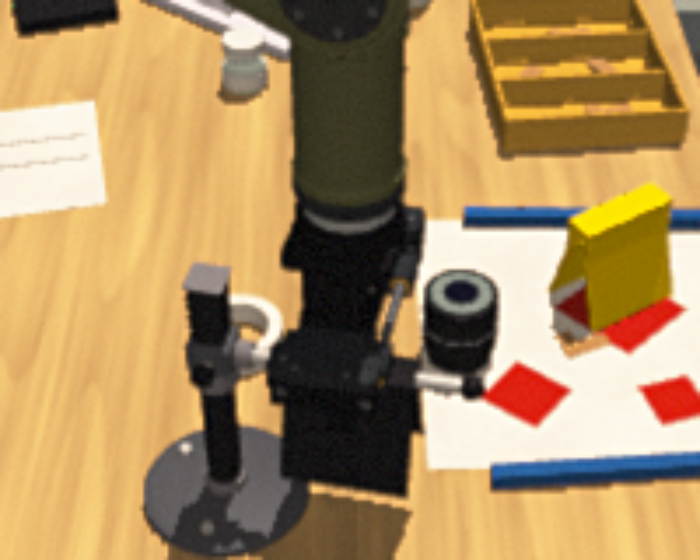

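Flag is resting on the arm with the fingers open at 61 mm. Lifting straight up.

{"op": "play_rows", "data": {"translation": [[0,0,0],[0,0,0],[0,-5,0],[0,-10,0],[0,-15,0],[0,-25,0],[0,-25,0],[0,-25,0],[0,-25,0],[0,-25,0]], "turn": [[0,0,0],[0,0,0],[0,0,0],[0,0,0],[0,0,0],[0,0,0],[0,0,0],[0,0,0],[0,0,0],[0,0,0]], "fingers": [0.5,0.5,0.5,0.5,0.5,0.5,0.5,0.5,0.5,0.5]}}

```text
time: 12.95
position: [0.5483, -0.211, 0.2921]
tool_rot: [-1.564, 0.174, -0.176]
ft_force: [0.4, 0.5, 0.7]
grip_width: 0.75
```

```bash
python3 - <<'E'
from h import *
to(*ST,.29)
a=ctrl.get_image('side');b=ctrl.get_image('top')
cv2.imwrite('pics/s6raw.png',a);cv2.imwrite('pics/t6raw.png',b)
cv2.imwrite('pics/s6.png',cv2.resize(a[150:310,160:360],None,fx=3.5,fy=3.5));cv2.imwrite('pics/t6.png',b[140:300,270:430].repeat(3,0).repeat(3,1))
E
```

```text
t 12.95 p [ 0.5483 -0.211   0.2921] zaz 77.22 tilt [ 0.001 -0.001 -1.   ] F [0.4 0.5 0.7] w 65.3 q [ 0.83  0.21 -0.6   1.49  0.12  1.48  1.58]
tool shift mm [-106.1    1.9    0.5]
```

View pics/s6.png

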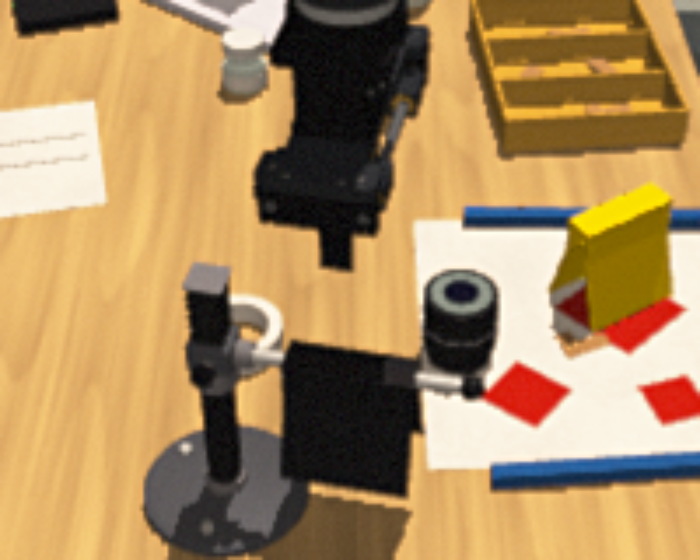

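View pics/t6.png

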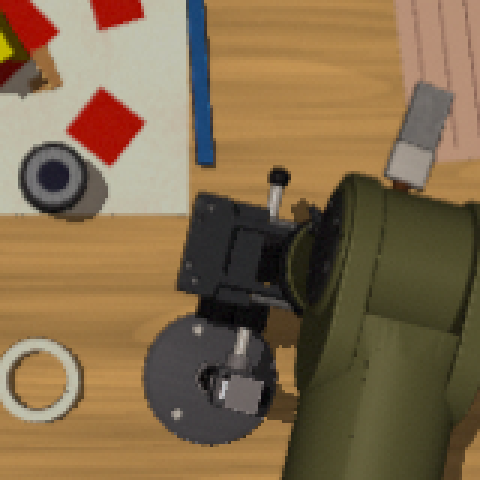

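Flag hangs squarely on the arm (side crop (350,415), bar visible at both ends, 285 and 415–480). Moving over the upright grip.

{"op": "play_rows", "data": {"translation": [[-10,0,0],[-15,0,0],[-15,0,0],[-15,0,0],[-15,0,0],[-15,0,0],[-12,0,0],[-9,0,0],[0,0,0],[0,0,0]], "turn": [[0,0,0],[0,0,0],[0,0,0],[0,0,0],[0,0,0],[0,0,0],[0,0,0],[0,0,0],[0,0,0],[0,0,0]], "fingers": [1,1,1,1,1,1,1,1,1,1]}}

```text
time: 13.88
position: [0.4445, -0.1877, 0.2893]
tool_rot: [-1.564, 0.176, -0.176]
ft_force: [0.1, -0.4, 0.3]
grip_width: 0.997
```

```bash
python3 - <<'E'
from h import *
to(*ST,.188)
a=ctrl.get_image('side');b=ctrl.get_image('top')
cv2.imwrite('pics/s7.png',cv2.resize(a[150:310,160:360],None,fx=3.5,fy=3.5));cv2.imwrite('pics/t7.png',b[140:300,270:430].repeat(3,0).repeat(3,1))
E
```

```text
t 13.88 p [ 0.4445 -0.1877  0.2893] zaz 77.17 tilt [-0.    -0.001 -1.   ] F [ 0.1 -0.4  0.3] w 86.7 q [ 0.94 -0.05 -0.57  1.73 -0.03  1.46  1.72]
tool shift mm [  0.4 101.3   0.9]
```

View pics/s7.png

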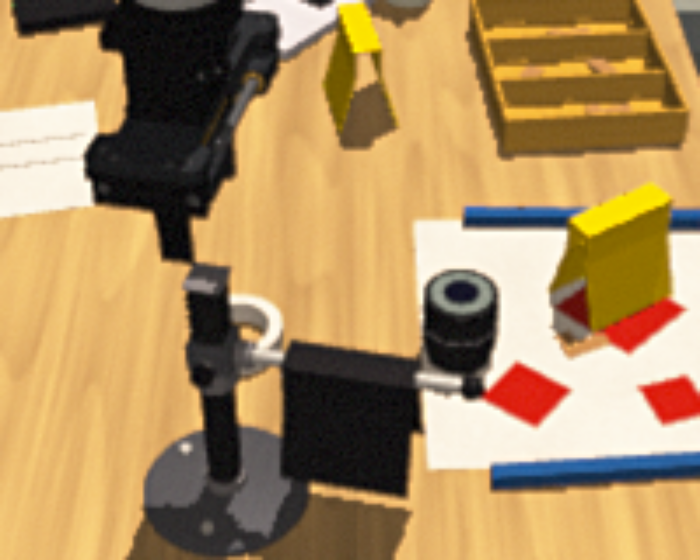

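View pics/t7.png

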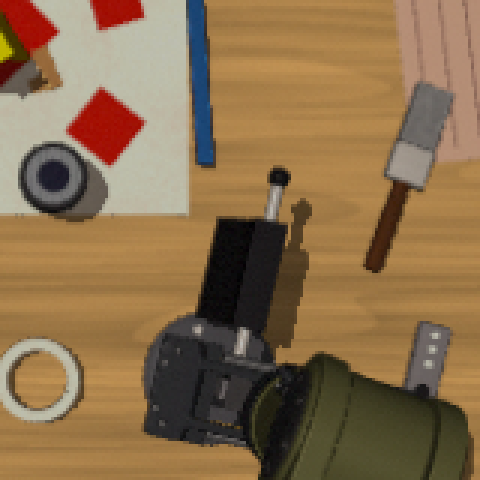

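The open jaw is over the upright grip and the flag is untouched: fold at top crop (240,280), leaves at side crop (350,415). Lowering around the grip.

{"op": "play_rows", "data": {"translation": [[0,8,1],[0,14,0],[0,14,0],[0,14,0],[0,14,0],[0,14,0],[0,12,0],[0,10,0],[0,0,0],[0,0,0]], "turn": [[0,0,0],[0,0,0],[0,0,0],[0,0,0],[0,0,0],[0,0,0],[0,0,0],[0,0,0],[0,0,0],[0,0,0]], "fingers": [1,1,1,1,1,1,1,1,1,1]}}

```text
time: 14.82
position: [0.4451, -0.1865, 0.1891]
tool_rot: [-1.563, 0.176, -0.174]
ft_force: [0.9, -0.1, 0.2]
grip_width: 1.002
```

```bash
python3 - <<'E'
from h import *
to(*ST,.188)
a=ctrl.get_image('side')
cv2.imwrite('pics/s8.png',cv2.resize(a[150:310,160:360],None,fx=3.5,fy=3.5))
E
```

```text
t 14.82 p [ 0.4451 -0.1865  0.1891] zaz 77.22 tilt [-0.001  0.001 -1.   ] F [ 0.9 -0.1  0.2] w 87.2 q [ 0.93  0.01 -0.58  1.88  0.    1.26  1.69]
tool shift mm [ 0.1  1.1 -0.5]
```

View pics/s8.png

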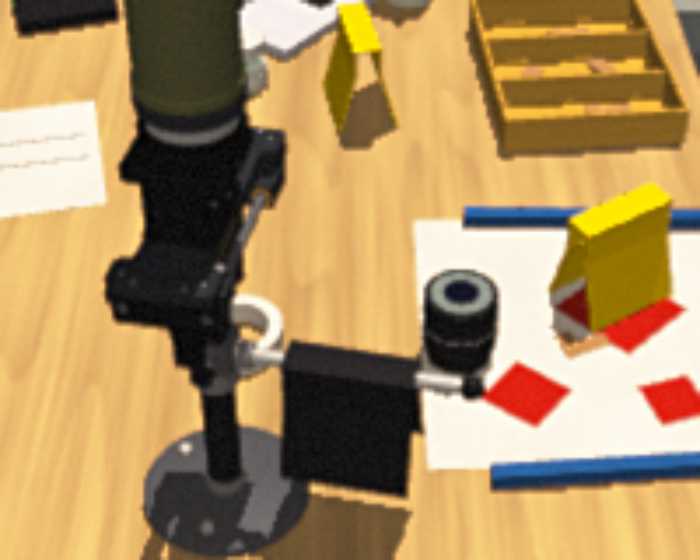

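The jaw is around the grip, with the near finger at (195,350) and the flag unchanged. Closing with a firm grip.

{"op": "play_rows", "data": {"translation": [[0,0,0],[0,0,0],[0,0,0],[0,0,0],[0,0,0],[0,0,0],[0,0,0],[0,0,0],[0,0,0],[0,0,0]], "turn": [[0,0,0],[0,0,0],[0,0,0],[0,0,0],[0,0,0],[0,0,0],[0,0,0],[0,0,0],[0,0,0],[0,0,0]], "fingers": [0.6,0.4,0.2,0,-0.2,-0.4,-0.6,-0.8,-1,-1], "grip_force": 35}}

```text
time: 15.7
position: [0.4453, -0.186, 0.1895]
tool_rot: [-1.563, 0.175, -0.175]
ft_force: [1.3, 6.4, 1.9]
grip_width: 0.333
```

{"op": "play_rows", "data": {"translation": [[0,0,0],[0,0,0],[0,0,0],[0,0,0],[0,0,0],[0,0,0],[0,0,0],[0,0,0],[0,0,0],[0,0,0]], "turn": [[0,0,0],[0,0,0],[0,0,0],[0,0,0],[0,0,0],[0,0,0],[0,0,0],[0,0,0],[0,0,0],[0,0,0]], "fingers": [-1,-1,-1,-1,-1,-1,-1,-1,-1,-1]}}

```text
time: 16.53
position: [0.4453, -0.186, 0.1895]
tool_rot: [-1.563, 0.175, -0.175]
ft_force: [0.6, 5.2, 0.5]
grip_width: 0.333
```

```bash
python3 - <<'E'
from h import *
to(*ST,.188)
E
```

```text
t 16.53 p [ 0.4453 -0.186   0.1895] zaz 77.24 tilt [ 0.     0.001 -1.   ] F [0.6 5.2 0.5] w 29.0 q [ 0.93  0.01 -0.58  1.88  0.    1.26  1.69]
tool shift mm [-0.1  1.5 -1.1]
```

Width is 29.0 mm, against 33 with the button out and 28.5 fully in, so the button is squeezed. I'll ease the side load, firm up the grip and start pulling up.

{"op": "play_rows", "data": {"translation": [[0,0,0.6],[0,0,0],[0,0,0],[0,-2,0],[0,-3,0],[0,-4,0],[0,-4,0],[0,-4,0],[0,-3,0],[0,0,0]], "turn": [[0,0,0],[0,0,0],[0,0,0],[0,0,0],[0,0,0],[0,0,0],[0,0,0],[0,0,0],[0,0,0],[0,0,0]], "fingers": [-1,-1,-1,-1,-1,-1,-1,-1,-1,-1], "grip_force": 45}}

```text
time: 17.37
position: [0.4453, -0.186, 0.2093]
tool_rot: [-1.563, 0.175, -0.175]
ft_force: [2.8, 3.0, -3.3]
grip_width: 0.327
```

```bash
python3 - <<'E'
from h import *
to(*ST,.2695)
a=ctrl.get_image('side')
cv2.imwrite('pics/s9.png',cv2.resize(a[150:310,160:360],None,fx=3.5,fy=3.5))
E
```

```text
t 17.37 p [ 0.4453 -0.186   0.2093] zaz 77.21 tilt [-0.  0. -1.] F [ 2.8  3.  -3.3] w 28.5 q [ 0.93 -0.01 -0.58  1.85 -0.    1.3   1.7 ]
tool shift mm [ -0.1 -60.2  -1. ]
```

View pics/s9.png

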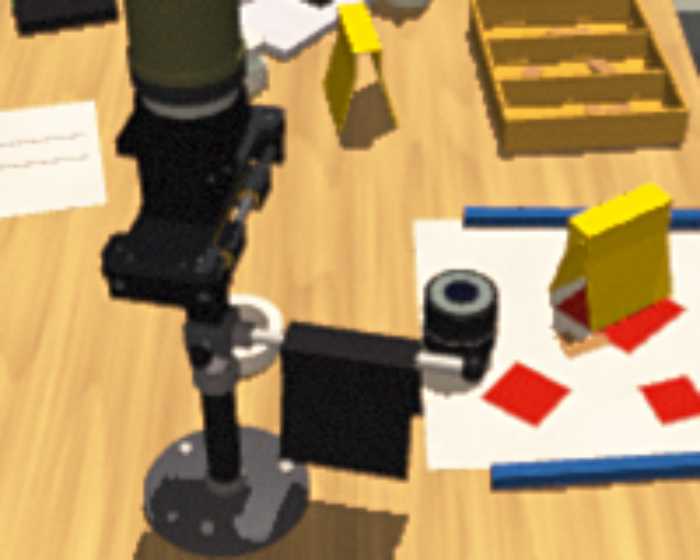

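The column, the arm and the flag rise together by about 20 mm (ball up from crop row 385 to about 362). Continuing.

{"op": "play_rows", "data": {"translation": [[0,-3,0],[0,-5,0],[0,-5,0],[0,-5,0],[0,-5,0],[0,-5,0],[0,-5,0],[0,-4,0],[0,-3,0],[0,0,0]], "turn": [[0,0,0],[0,0,0],[0,0,0],[0,0,0],[0,0,0],[0,0,0],[0,0,0],[0,0,0],[0,0,0],[0,0,0]], "fingers": [-1,-1,-1,-1,-1,-1,-1,-1,-1,-1]}}

```text
time: 18.25
position: [0.4453, -0.186, 0.2497]
tool_rot: [-1.564, 0.175, -0.175]
ft_force: [2.7, 4.0, -4.1]
grip_width: 0.33
```

{"op": "play_rows", "data": {"translation": [[0,-3,0],[0,-4,0],[0,-4,0],[0,-3,0],[0,-2,0],[0,-2,0],[0,-1,0],[0,0,0],[0,0,0],[0,0,0]], "turn": [[0,0,0],[0,0,0],[0,0,0],[0,0,0],[0,0,0],[0,0,0],[0,0,0],[0,0,0],[0,0,0],[0,0,0]], "fingers": [-1,-1,-1,-1,-1,-1,-1,-1,-1,-1]}}

```text
time: 19.08
position: [0.4453, -0.186, 0.2683]
tool_rot: [-1.564, 0.175, -0.175]
ft_force: [3.5, 3.4, -5.7]
grip_width: 0.33
```

```bash
python3 - <<'E'
from h import *
to(*ST,.2695)
E
```

```text
t 19.08 p [ 0.4453 -0.186   0.2683] zaz 77.21 tilt [-0.  0. -1.] F [ 3.5  3.4 -5.7] w 28.7 q [ 0.94 -0.04 -0.57  1.76 -0.02  1.41  1.71]
tool shift mm [-0.  -1.2 -1. ]
```

{"op": "play_rows", "data": {"translation": [[0,-0.5,0],[0,-0.5,0],[0,-0.5,0],[0,-0.5,0],[0,0,0],[0,0,0],[0,0,0],[0,0,0],[0,0,0],[0,0,0]], "turn": [[0,0,0],[0,0,0],[0,0,0],[0,0,0],[0,0,0],[0,0,0],[0,0,0],[0,0,0],[0,0,0],[0,0,0]], "fingers": [-1,-1,-1,-1,-1,-1,-1,-1,-1,-1]}}

```text
time: 19.92
position: [0.4452, -0.186, 0.2696]
tool_rot: [-1.563, 0.176, -0.175]
ft_force: [4.1, 3.1, -10.0]
grip_width: 0.328
```

```bash
python3 - <<'E'
from h import *
to(*ST,.2695)
a=ctrl.get_image('side');b=ctrl.get_image('top')
cv2.imwrite('pics/s10raw.png',a);cv2.imwrite('pics/s10.png',cv2.resize(a[150:310,160:360],None,fx=3.5,fy=3.5));cv2.imwrite('pics/t10.png',b[140:300,270:430].repeat(3,0).repeat(3,1))
cv2.imwrite('pics/t10raw.png',b)
E
```

```text
t 19.92 p [ 0.4452 -0.186   0.2696] zaz 77.21 tilt [-0.     0.001 -1.   ] F [  4.1   3.1 -10. ] w 28.5 q [ 0.94 -0.04 -0.57  1.76 -0.02  1.42  1.72]
tool shift mm [ 0.   0.1 -1.1]
```

View pics/s10.png

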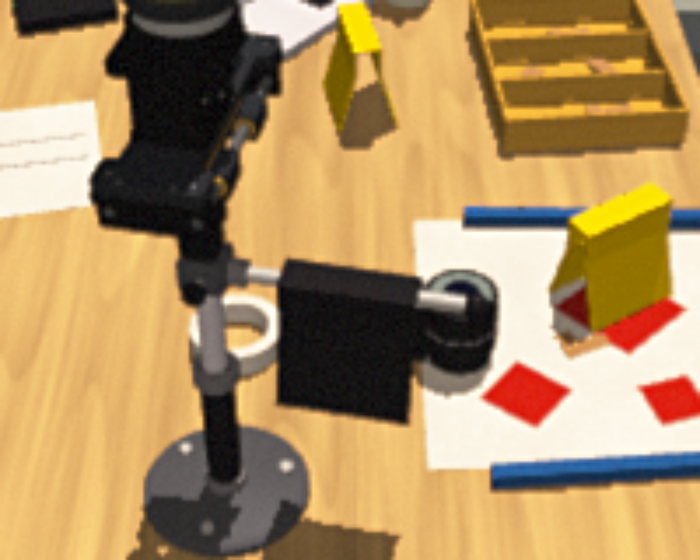

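View pics/t10.png

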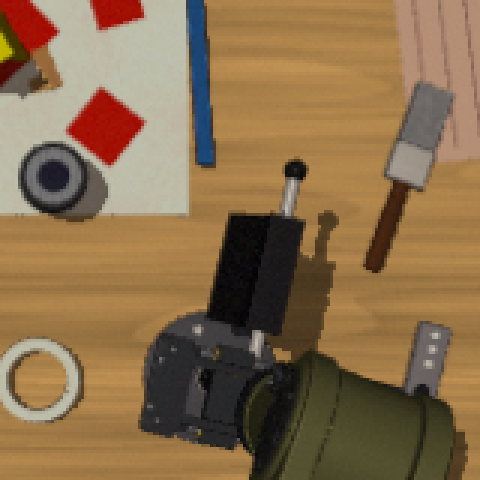

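```bash
python3 - <<'E'
from h import *
print(tri([(473+.5)/3.5-.5+160,(300+.5)/3.5-.5+150],[295.5/3-.5+270,170.5/3-.5+140]))
# silver bar outer end in side view near the ball: predicted projections for column=.08/.07
u=np.array([np.cos(AY),np.sin(AY)])
for h in(.16,.23,.24):
    X=np.r_[ST+.196*u,h];print(h,'side crop',(proj('side',X)[0]-[160,150])*3.5,'top crop',(proj('top',X)[0]-[270,140])*3)
    X=np.r_[ST+.053*u,h];print('  bar@53 side',(proj('side',X)[0]-[160,150])*3.5)
a=cv2.imread('pics/top0.png');b=cv2.imread('pics/t10raw.png')
print('lens/tape diff check', [int(np.abs(a[y0:y1,x0:x1].astype(int)-b[y0:y1,x0:x1]).max()) for x0,y0,x1,y1 in[(225,115,320,210),(335,115,342,195),(392,165,425,232),(404,246,420,262),(268,252,298,281),(127,262,150,281)]])
E
```

```text
(array([ 0.63438242, -0.23032004,  0.24180303]), np.float64(0.0029837285868413925))
0.16 side crop [471.49665776 383.06611001] top crop [278.04999833 176.28350335]
  bar@53 side [281.4228808  354.71742338]
0.23 side crop [475.5472566  311.92825146] top crop [292.26534102 170.018333  ]
  bar@53 side [277.49250686 283.81410601]
0.24 side crop [476.15340079 301.26879164] top crop [294.43055806 169.0639229 ]
  bar@53 side [276.90550689 273.20057465]
lens/tape diff check [18, 11, 15, 11, 13, 12]
```

Arm height triangulates to 0.242 m against 0.240 expected at the second stop. The stop is felt (−10 N, up from −5.7 N), the grip is 28.5 mm wide, and the bystanders haven't changed in the top view. Handing in.

```bash
python3 -c "
from bench import ctrl
print(ctrl.close_job())"
```

```text
the job is handed in; nothing more can be done
None
```

I hung the flag over the stand's arm and let go of it with the column still down. I then gripped the upright with the button squeezed in, pulled the column up to its second stop, and handed the job in at about 20 s of the 58 s allowed, still holding it. No verdict came back.

Last checks before handing in:
- **Button:** the jaw reads 28.5 mm, which matches the button fully in. I gripped with 45 N.
- **Column:** the grip rose about 80 mm. At the top the downward force on the tool went from 5.7 N to 10 N, so it is pressing lightly on the end stop. The arm's height from two views is 0.242 m, against 0.240 m expected.
- **Flag:** it hangs level on the middle of the arm, and the gripper is not touching it.
- **Bystanders:** in the top view, the bars, tape, lens, glue jar, brush and remote all look unmoved.

Nothing failed. The one disagreement is that the two sight lines used for the height miss each other by 3 mm. There is also a sideways load of about 3–4 N on the tool in each direction, which suggests my estimate of the stand's axis is off by about 1 mm.

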